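# Set a crystal carrier in the light gauge

## Robot

A 6-joint arm with a two-finger parallel gripper is mounted at the origin on the work surface. World frame = base frame: x ahead of the robot, y to its left, z up, the work surface at z = 0. Lengths are in m, angles in degrees, forces in N, time in s.
With the tool pointing down it reaches from about 0.35 to 0.875 m from the base axis. Payload 4.2 kg.
Tool frame: the origin (TCP) lies midway between the tips of the shut fingers; the grasp point (between the pads) lies 19 mm behind it; y points along the fingers, z is the direction in which the jaws open and shut, and the axes are right-handed (so a half turn about y gives the same grasp; the last joint's range is limited). The gripper opens to 87 mm and grips with 3 to 60 N. Pads are 19 mm wide; open, the fingers measure 117 mm over their backs; the gripper's body (75 mm by 190 mm) begins 51 mm behind the grasp point.
Start: joints at [-61.673, 22.042, 0.453, 0, -68.411, -14.817], TCP at [0.146, -0.608, 0.223] pointing down, gripper open.
Joint ranges: [-179.83, 179.83], [-69.29, 118.12], [-61.27, 80.66], [-181.25, 117.63], [-171.15, -9.14], [-177.46, 177.46]. Speed limits (degrees/s): [159.86, 159.86, 180, 180, 180, 180].

## Interface

Orientations are given as [roll, pitch, yaw] about the fixed x, y, z axes, in that order (R = Rz(yaw) Ry(pitch) Rx(roll)).
In Python, from workcell import env gives the robot as it stands. The module is installed in compiled form; this text tells all that it offers. Calls block until the motion is done:
- env.goto(position, orientation): joint-space move of the TCP to a pose.
- env.move_straight(position, rotation=None, rate=0.15, force_limit=None): straight line of the TCP; rotation=None keeps the orientation; rate is the mean speed in m/s. With force_limit (N) it stops when the force on the tool has changed by that much, and returns True; else False.
- env.set_joints(angles): joint-space move.
- env.gripper_to(opening, grasp_force=None): opening from 0.0 (shut) to 1.0 (fully open); grasp_force is the grip in N (None keeps the last); returns when the fingers have stopped.
- env.dwell(seconds).
- env.inverse_kinematics(position, orientation): joint angles nearest the present ones, or None.
- env.read_state(): the state.
- env.grab_frame(name): name is "scene" or "top"; returns a dict with "image" (384x512x3 uint8, blue, green, red), "fx", "fy", "cx", "cy" (pixels), "D" ([k1, k2, p1, p2, k3] as OpenCV has them; the pictures are not rectified), "position" and "orientation" of the camera in the world. Camera axes: x right, y up, looking along -z (the intrinsics and any distortion apply to the point x, -y, -z); pixel columns grow to the right and rows downward; lengths in m; the calibration is good to about 2 mm. A picture is of the moment at which its call begins. There is no depth.
A pose or a line that the arm cannot do raises env.Unreachable and nothing moves.
- env.close_job(): hands the job in, once; it reports no verdict.
Trained networks look in a picture, given as the dict that the camera call returned (one of the last four; its "shot" number tells which), for a name from the list of things; names that differ only in an ending like _2 or _b are one class to them, and where a whole thing is asked for, a point or a joint stands for the part that bears it (a point fixed in the world has none). Each returns a list of dicts, best first, with "score" (0 to 1); they miss things now and then, are a little off and sometimes report something else, mostly with a low value. They report only what shows in the picture. A call takes as long as a camera call. They do not tell look-alikes from the thing itself.
- env.search_frame(picture, thing): "xyz" ([x, y, z] in m, in world coordinates, good to about 4 mm: the middle of the surface that is visible of it).
- env.trace(picture, thing): "mask" (384x512 bool, what is visible of it).
The state is a dict: "clock": time; "joint_positions": joint angles; "qvel": joint speeds; "joint_torque": joint torques, N m; "position": TCP position; "tool_rot": TCP orientation; "force": force on the tool from outside, world axes, zero at the start; "wrist_torque": the same for the moment, N m; "opening": opening from 0.0 (shut) to 1.0 (fully open).
Only numpy, scipy, OpenCV 4.12 (cv2) and the standard library are available. Lean on these libraries where they do the work, as an engineer would, in place of code of your own. Each camera call takes 0.05 s, during which the arm holds its last target. There are 200 camera calls.

## Task

Pick up the watch-crystal carrier by its tab and press it fully home in the square well of the light gauge's turret, with its clear window faces towards the turret's window slots. Then turn the turret clockwise (seen from above) until it comes up against its stop, so that the light path runs square through the crystal, and let go. Work gently: never force the carrier against the gauge with more than 40 N in all, and leave the parts tray, glass dish, watch case and loupe where they are.

Things in the scene. Friction and masses are not known exactly. Their poses are not given: they have to be found in the camera images.
- carrier_c (a point): Crystal carrier, about 110 g, loose, upright. Square metal block 30 x 30 x 50 mm tall, black lid 32 x 32 x 6 on it, black grip tab on top. Faces +x and -x are the clear windows (glass, round crystal in a brass bezel inside); +y and -y are bare metal. Point: on its vertical axis, half-way up, 42 mm above its underside. x through the windows, z up. Turned half round it is the same.
- carrier_tab (a point): Middle of the carrier's black upright grip tab, 28 mm long (along carrier x), 12 mm thick (along y, grip across this), 28 mm tall; 70 mm above the carrier's underside. The tab's top is 84 mm above the underside, its foot (lid top) 56 mm.
- gauge_c (a point): Light gauge, fixed: grey base 210 x 92 x 10 mm, a low white housing (lamp, detector; 56 mm high) at each end, a blue turret between. Point: on the turret's axis at well-floor height, 22 mm above the bench. x is the light path, lamp to detector; z up. Does not turn with the turret.
- turret_c (a point): Turret: disc 84 mm across with an upright blue square well; turns about its vertical axis against about 0.15 N m friction and stays where left (0.3 N m is ample at the stop). Point: on the axis at the well floor. x through its two window slots (14 mm wide), z up; turns with it. At its hard stop its x is along the gauge's x; it starts 0.45 to 0.95 rad anticlockwise of that (from above).
- well_mouth (a point): Centre of the well's open top, 38 mm above its floor, 60 mm above the bench; axes as the turret. Walls: +x and -x 17 mm from the axis, -y (datum wall) 15 mm; edges bevelled in the top 4 mm. Fully home, the carrier stands on the well floor and on the axis, its centre point 42 mm above the floor.
- leaf_c (a point): Brass spring leaf on the well's +y side, 10 mm wide, sloping top; point on its inner face, 13.5 mm from the axis when empty. Yields up to 5 mm; presses the carrier on the datum wall with about 2 N, so it must be pushed down (up to 6 N, then the solid floor). Play: driven, it runs up to 0.15 rad ahead of the turret, so ease it back square before letting go (the leaf helps).
- tray_c (a point): Bystander: round light-blue parts tray, loose, 116 mm across, 18 mm high; point at its centre, half-way up.
- dish_c (a point): Bystander: round clear glass dish, loose, 90 mm across, 32 mm high; point at its centre, half-way up.
- case_c (a point): Bystander: steel watch case with lugs, loose, 52 mm long, 10 mm high; point at its centre, half-way up.
- loupe_c (a point): Bystander: black watchmaker's loupe, loose, 36 mm across, 30 mm high; point at its centre, half-way up.
There are look-alikes about, which are no part of the job. Of the things that look like the part that bears carrier_c, the smallest one is meant. What is shaped like the part that bears gauge_c but red is not meant.

How it is judged:
By the outcome, as a careful person would: the job done as asked, in the order asked, and still so for the second after the job is handed in, with the robot touching nothing.
It also fails if it takes over 67 s, if anything falls off the work surface, if the arm or the gripper's body presses on something with over 40 N, if the wrist force passes 120 N, or if a joint passes its speed limit or range.

## Working session

There is one attempt and no reset: what is moved stays moved. The work goes in short steps, each a Python script; the robot and the scene stay as the last script left them, time stands still between calls to the robot, and variables do not carry over. Pictures are saved under pics/ and viewed, about 8 in all and at most 12, crops included, and the job is handed in when it is done.

```bash
mkdir -p pics; ls; python3 - <<'E'
from workcell import env
import cv2,numpy as np
s=env.read_state();print(s['clock'],s['position'],s['tool_rot'],s['force'])
ims=[]
for n in("scene","top"):
    f=env.grab_frame(n);cv2.imwrite(f"pics/{n}0.png",f["image"])
    print(n,f["fx"],f["fy"],f["cx"],f["cy"],f["D"],f["position"],f["orientation"],f["shot"])
    for t in("carrier_c","carrier_tab","gauge_c","turret_c","well_mouth","leaf_c","tray_c","dish_c","case_c","loupe_c"):
        print(n,t,[(np.round(d["xyz"],3).tolist(),round(d["score"],2)) for d in env.search_frame(f,t)][:4])
E
```

```text
pics
0.0 [ 0.14588968 -0.60711329  0.22142553] [-8.98729297e+01  4.84568483e-03  1.34990299e+01] [-0.42378608  0.55373811  0.92633504]
scene 480.6754613024872 480.6754613024872 255.64396778936737 190.43952276163097 [-0.00971442  0.          0.          0.          0.        ] [ 0.91953205 -0.79416636  1.0504993 ] [41.75593768  0.46735511 27.14600384] 1
scene carrier_c [([0.519, 0.1, 0.046], 0.82), ([0.432, 0.075, 0.08], 0.72), ([0.59, 0.138, 0.076], 0.69)]
scene carrier_tab [([0.592, 0.137, 0.069], 0.77), ([0.433, 0.077, 0.075], 0.72), ([0.508, 0.095, 0.049], 0.68), ([0.711, 0.145, 0.006], 0.59)]
scene gauge_c [([0.539, -0.179, 0.028], 0.79), ([0.293, -0.332, 0.032], 0.71), ([0.519, 0.098, 0.047], 0.64)]
scene turret_c [([0.53, -0.164, 0.022], 0.82), ([0.292, -0.329, 0.026], 0.82)]
scene well_mouth [([0.533, -0.172, 0.024], 0.73), ([0.293, -0.333, 0.026], 0.56)]
scene leaf_c []
scene tray_c [([0.748, 0.023, 0.01], 0.61)]
scene dish_c [([0.697, 0.261, 0.016], 0.89)]
scene case_c [([0.711, 0.145, 0.008], 0.53)]
scene loupe_c [([0.714, -0.242, 0.027], 0.73)]
top 416.6269873014316 416.62
[... 215 characters left out ...]
 0.146, 0.078], 0.84), ([0.43, 0.087, 0.08], 0.78), ([0.503, 0.103, 0.053], 0.56)]
top carrier_tab [([0.584, 0.143, 0.078], 0.93), ([0.424, 0.089, 0.079], 0.77), ([0.748, 0.03, 0.007], 0.68), ([0.507, 0.1, 0.055], 0.62)]
top gauge_c [([0.288, -0.316, 0.021], 0.58), ([0.532, -0.151, 0.023], 0.57)]
top turret_c [([0.289, -0.321, 0.021], 0.66), ([0.526, -0.156, 0.019], 0.65)]
top well_mouth [([0.285, -0.318, 0.026], 0.93), ([0.531, -0.157, 0.023], 0.9), ([0.702, -0.23, 0.03], 0.29)]
top leaf_c []
top tray_c [([0.747, 0.03, 0.007], 0.97)]
top dish_c [([0.708, 0.25, 0.002], 0.78)]
top case_c [([0.702, 0.146, 0.004], 0.58)]
top loupe_c [([0.703, -0.227, 0.032], 0.52), ([0.507, 0.099, 0.054], 0.4)]
```

View pics/scene0.png

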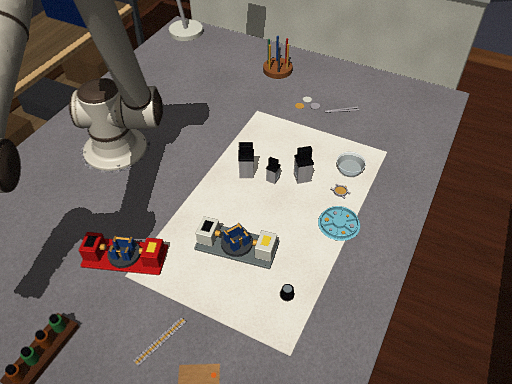

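View pics/top0.png

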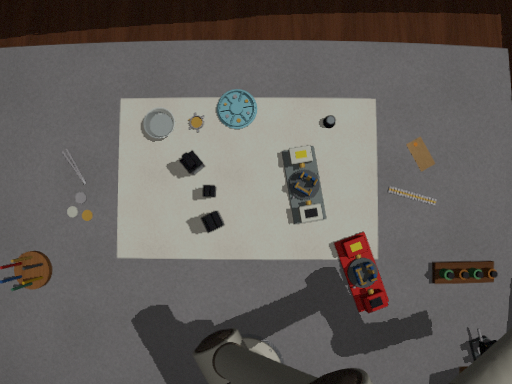

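```bash
python3 - <<'E'
from workcell import env
import cv2,numpy as np,pickle
F={}
P={"scene":[(272,170),(237,240)],"top":[(209,191),(303,184)]}
rows=[]
for n in P:
    f=env.grab_frame(n);F[n]=f
    f["masks"]={t:[(d["mask"],d["score"]) for d in env.trace(f,t)] for t in("carrier_c","gauge_c","turret_c","carrier_tab","leaf_c","well_mouth")}
    r=[]
    for (u,v),(w,h) in zip(P[n],[(20,15),(48,36)]):
        im=f["image"][v-h:v+h,u-w:u+w];r.append(cv2.resize(im,(400,300),interpolation=cv2.INTER_CUBIC))
    rows.append(np.hstack(r))
    for t,l in f["masks"].items():
        for m,s in l:
            x,y,w,h=cv2.boundingRect(m.astype(np.uint8));print(n,t,round(s,2),m.sum(),(x,y,w,h))
pickle.dump(F,open("f.pkl","wb"))
cv2.imwrite("pics/crops1.png",np.vstack(rows))
E
```

```text
scene carrier_c 0.92 615 (294, 146, 19, 37)
scene carrier_c 0.87 325 (266, 157, 15, 27)
scene carrier_c 0.78 519 (238, 142, 16, 36)
scene gauge_c 0.63 2620 (194, 217, 85, 52)
scene turret_c 0.72 819 (107, 236, 33, 32)
scene turret_c 0.64 760 (221, 224, 32, 33)
scene turret_c 0.32 2628 (195, 217, 83, 51)
scene carrier_tab 0.9 629 (293, 146, 21, 38)
scene carrier_tab 0.8 560 (237, 141, 18, 37)
scene leaf_c 0.24 605 (336, 152, 30, 25)
scene well_mouth 0.9 745 (221, 224, 31, 33)
scene well_mouth 0.85 807 (107, 237, 33, 31)
top carrier_c 0.71 160 (202, 185, 14, 13)
top carrier_c 0.62 386 (179, 151, 26, 24)
top gauge_c 0.89 2547 (334, 232, 54, 81)
top gauge_c 0.85 2440 (282, 146, 44, 79)
top turret_c 0.87 721 (347, 258, 32, 30)
top turret_c 0.67 711 (289, 170, 30, 30)
top carrier_tab 0.81 398 (179, 151, 26, 25)
top carrier_tab 0.68 151 (203, 185, 13, 13)
top carrier_tab 0.53 291 (201, 211, 23, 21)
top well_mouth 0.97 756 (288, 169, 32, 31)
top well_mouth 0.55 694 (347, 258, 31, 29)
```

View pics/crops1.png

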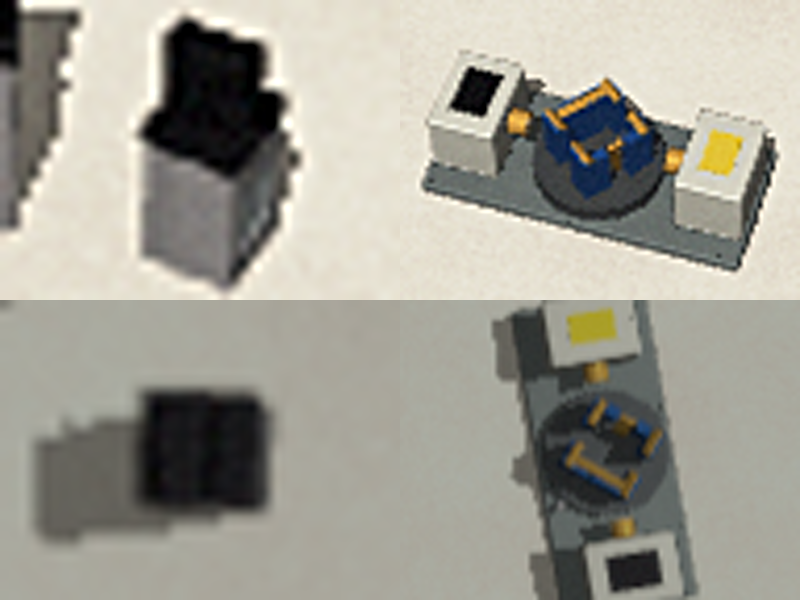

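```bash
cat > h.py <<'E'
import numpy as np,cv2
from scipy.spatial.transform import Rotation as R
from scipy.optimize import minimize
def proj(f,X):
    Rc=R.from_euler('xyz',f["orientation"],degrees=True).as_matrix()@np.diag([1,-1,-1])
    K=np.array([[f["fx"],0,f["cx"]],[0,f["fy"],f["cy"]],[0,0,1]])
    t=-Rc.T@np.asarray(f["position"])
    return cv2.projectPoints(np.float64(X).reshape(-1,3),cv2.Rodrigues(Rc.T)[0],t,K,np.float64(f["D"]))[0].reshape(-1,2)
def box(x0,x1,y0,y1,z0,z1): return np.array([[x,y,z] for x in(x0,x1) for y in(y0,y1) for z in(z0,z1)])/1000
def place(P,x,y,a): return P@R.from_euler('z',a).as_matrix().T+[x,y,0]
S=4
def render(f,parts):
    m=np.zeros((384*S,512*S),np.uint8)
    for p in parts:
        u=(proj(f,p)+.5)*S-.5
        cv2.fillConvexPoly(m,cv2.convexHull(np.round(u).astype(np.int32)),1)
    return cv2.resize(m.astype(np.float32),(512,384),interpolation=cv2.INTER_AREA)
def cost(fm,parts):
    c=0
    for f,m in fm: c+=np.abs(render(f,parts)-m).sum()/m.sum()
    return c/len(fm)
def fit(fm,model,x0,steps):
    best=None
    for k in range(3):
        s=np.vstack([x0]+[np.array(x0)+np.eye(len(x0))[i]*steps[i]*(-1)**k for i in range(len(x0))])
        r=minimize(lambda p:cost(fm,model(p)),x0,method='Nelder-Mead',options=dict(initial_simplex=s,xatol=1e-4,fatol=1e-5))
        x0=r.x
        if best is None or r.fun<best.fun: best=r
    return best
def carrier(p): return [place(b,*p[:3]) for b in(box(-15,15,-15,15,0,50),box(-16,16,-16,16,50,56),box(-14,14,-6,6,56,84))]
def gauge(p):
    a,b=p[3],p[4]
    w=place(box(-19,19,-19,19,22,60),p[0],p[1],p[2]+.9)
    return [place(q,*p[:3]) for q in(box(-105,105,-46,46,0,10),box(a-40,a,-b,b,10,56),box(-a,40-a,-b,b,10,56))]+[w]
def rectify(f,c,ang,z,half,n=300):
    g=(np.arange(n)-n/2+.5)/(n/2)*half
    xx,yy=np.meshgrid(g,-g); P=np.stack([xx,yy,0*xx],-1).reshape(-1,3)
    P=P@R.from_euler('z',ang).as_matrix().T+[c[0],c[1],z]
    u=proj(f,P).astype(np.float32).reshape(n,n,2)
    return cv2.remap(f["image"],u[...,0],u[...,1],cv2.INTER_CUBIC)
E
python3 - <<'E'
from h import *;import pickle
F=pickle.load(open("f.pkl","rb"));s,t=F["scene"],F["top"]
cm=[(s,s["masks"]["carrier_c"][1][0]),(t,t["masks"]["carrier_c"][0][0])]
for a0 in(0,-.8,.8):
    for fm in(cm,cm[:1]):
        r=fit(fm,carrier,[.507,.1,a0],[.005,.005,.2]);print("car",r.x[:2],np.degrees(r.x[2]),r.fun)
gm=[(s,s["masks"]["gauge_c"][0][0]),(t,t["masks"]["gauge_c"][1][0])]
for fm in(gm,gm[:1],gm[1:]):
    r=fit(fm,gauge,[.532,-.16,.17,100,30],[.005,.005,.1,4,5]);print("gau",r.x[:2],np.degrees(r.x[2]),r.x[3:],r.fun)
    if fm is gm:G=r.x
h=[]
for f in(s,t):
    im=rectify(f,G[:2],G[2],.060,.04)
    cv2.line(im,(150,0),(150,299),(0,0,255),1);cv2.line(im,(0,150),(299,150),(0,0,255),1);h.append(im)
    im2=rectify(f,(.505,.1),0,.084,.04);cv2.line(im2,(150,0),(150,299),(0,0,255),1);cv2.line(im2,(0,150),(299,150),(0,0,255),1);h.append(im2)
cv2.imwrite("pics/rect.png",np.vstack([np.hstack(h[::2]),np.hstack(h[1::2])]))
E
```

```text
car [0.50756983 0.10218393] -6.5873441885171875 0.08989783653846153
car [0.5083681  0.10006844] -8.269387402249949 0.06288461538461539
car [0.5074352  0.10251558] -5.158723340031798 0.09028545673076924
car [0.50828439 0.09994732] -9.529034749052794 0.06288461538461539
car [0.50764884 0.10204217] 80.79822177011673 0.12456129807692307
car [0.50799707 0.10070625] 73.2368535734403 0.12211538461538461
gau [ 0.52820279 -0.15950777] 9.811163224228357 [99.93862051 25.27300392] 0.04130711503566513
gau [ 0.52720075 -0.15982571] 9.58422493149899 [99.42702679 25.47487722] 0.04241412213740458
gau [ 0.5290719  -0.15866207] 9.981645608075443 [95.47079793 32.84511591] 0.03235143442622951
```

View pics/rect.png

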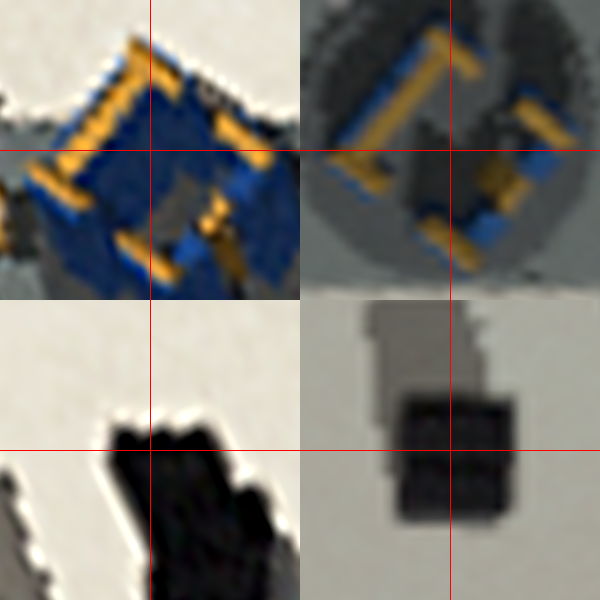

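```bash
python3 - <<'E'
from h import *;import pickle
from workcell import env
F=pickle.load(open("f.pkl","rb"));s,t=F["scene"],F["top"]
def big(p): return [place(b*p[3],*p[:3]) for b in(box(-15,15,-15,15,0,50),box(-16,16,-16,16,50,56),box(-14,14,-6,6,56,84))]
mk=[[(s,s["masks"]["carrier_c"][0][0]),(t,t["masks"]["carrier_c"][1][0])],[(s,s["masks"]["carrier_c"][2][0]),(t,t["masks"]["carrier_tab"][2][0])],[(s,s["masks"]["carrier_c"][1][0]),(t,t["masks"]["carrier_c"][0][0])]]
for m,x0 in zip(mk,([.584,.143],[.428,.088],[.5076,.102])):
    r=min((fit(m,big,x0+[a,1.3],[.005,.005,.2,.2]) for a in(-.6,0,.6)),key=lambda r:r.fun);print(r.x[:2],np.degrees(r.x[2]),"scale",r.x[3],r.fun)
for p,y in(([.5076,.1015,.0585],-4),([.5286,-.1603,.15],60.4),([.5286,-.1603,.08],60.4),([.5286,-.1603,.08],9.8)):
    for d in(0,180,-180): print(p,y+d,np.round(env.inverse_kinematics(p,[-90,0,y+d]),1) if env.inverse_kinematics(p,[-90,0,y+d]) is not None else None)
print(env.read_state()["clock"])
E
```

```text
[0.58303613 0.14882218] 39.19311075333679 scale 1.3945545313587306 0.07419489026496483
[0.42471747 0.09089405] 25.637892196457887 scale 1.3453284951178057 0.08006761118725543
[0.50760577 0.10264046] -6.5007217392432635 scale 0.9843685470712324 0.08564903846153846
[0.5076, 0.1015, 0.0585] -4 [  29.3   22.4  -26.5   -0.   -41.1 -123.3]
[0.5076, 0.1015, 0.0585] 176 [ 29.3  22.4 -26.5   0.  -41.1  56.7]
[0.5076, 0.1015, 0.0585] -184 [ 29.3  22.4 -26.5   0.  -41.1  56.7]
[0.5286, -0.1603, 0.15] 60.4 [ -0.1  18.7 -15.8   0.  -55.5 -29.5]
[0.5286, -0.1603, 0.15] 240.4 [-1.000e-01  1.870e+01 -1.580e+01  0.000e+00 -5.550e+01  1.505e+02]
[0.5286, -0.1603, 0.15] -119.6 [-1.000e-01  1.870e+01 -1.580e+01  0.000e+00 -5.550e+01  1.505e+02]
[0.5286, -0.1603, 0.08] 60.4 [ -0.1  23.4 -20.4   0.  -46.1 -29.5]
[0.5286, -0.1603, 0.08] 240.4 [-1.000e-01  2.340e+01 -2.040e+01  0.000e+00 -4.610e+01  1.505e+02]
[0.5286, -0.1603, 0.08] -119.6 [-1.000e-01  2.340e+01 -2.040e+01  0.000e+00 -4.610e+01  1.505e+02]
[0.5286, -0.1603, 0.08] 9.8 [ -0.1  23.4 -20.4  -0.  -46.1 -80.1]
[0.5286, -0.1603, 0.08] 189.8 [ -0.1  23.4 -20.4   0.  -46.1  99.9]
[0.5286, -0.1603, 0.08] -170.2 [ -0.1  23.4 -20.4   0.  -46.1  99.9]
1.8
```

```bash
python3 - <<'E'
from workcell import env
import cv2,numpy as np
env.gripper_to(.45,35)
o=[-90,0,-5]
env.goto([.5076,.1020,.20],o)
env.move_straight([.5076,.1020,.105],o,rate=.15)
f=[env.grab_frame(n)["image"] for n in("scene","top")]
cv2.imwrite("pics/pre.png",np.hstack([cv2.resize(i[v-30:v+30,u-40:u+40],(400,300),interpolation=cv2.INTER_CUBIC) for i,(u,v) in zip(f,[(272,160),(209,191)])]))
hit=env.move_straight([.5076,.1020,.0585],o,rate=.05,force_limit=4)
s=env.read_state();print(hit,s["position"],s["force"],s["clock"])
f=env.grab_frame("scene")["image"];cv2.imwrite("pics/pre2.png",np.vstack([cv2.imread("pics/pre.png"),np.hstack([cv2.resize(f[v-30:v+30,u-40:u+40],(400,300),interpolation=cv2.INTER_CUBIC) for u,v in[(272,160)]]*2)]))
E
```

```text
False [0.50788474 0.10211827 0.05881915] [ 0.94793257 -0.67692464 -0.13895523] 7.6083
```

View pics/pre2.png

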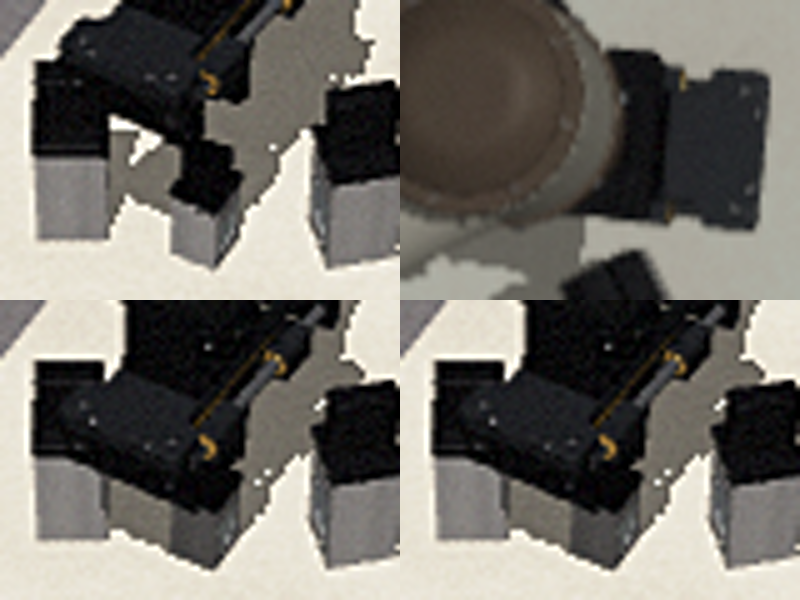

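```bash
python3 - <<'E'
from h import *
from workcell import env
import pickle
env.gripper_to(0,35)
print("open",env.read_state()["opening"])
env.move_straight([.5076,.1020,.215],rate=.15)
s=env.read_state();print(s["opening"],s["force"])
env.goto([.5286,-.1603,.20],[-90,0,60.4])
env.move_straight([.5286,-.1603,.130],rate=.12)
s=env.read_state();print(s["position"],s["tool_rot"],s["force"],s["clock"])
fs=[env.grab_frame(n) for n in("scene","top")];pickle.dump(fs,open("f2.pkl","wb"))
f=fs[0]
tr=env.trace(f,"carrier_c")
print([(round(d["score"],2),cv2.boundingRect(d["mask"].astype(np.uint8))) for d in tr])
im=f["image"]
# predicted carrier bottom edges (if centred) drawn on big crop
u,v=237,228;w,h=40,30
c=cv2.resize(im[v-h:v+h,u-w:u+w],(800,600),interpolation=cv2.INTER_CUBIC)
p=s["position"];a=np.radians(60.4)
for b in(box(-15,15,-15,15,0,50),):
    P=place(b,p[0],p[1],a)+[0,0,p[2]-.0585]
    q=((proj(f,P)-[u-w,v-h])+.5)*10
    for i in range(8):
        for j in range(i):
            if (np.abs(b[i]-b[j])>1e-6).sum()==1: cv2.line(c,tuple(map(int,q[i])),tuple(map(int,q[j])),(0,0,255),1)
cv2.imwrite("pics/above.png",c)
E
```

```text
open 0.1329402700537062
0.13644820762396936 [-0.81415084 -0.27318569 -1.57486855]
[ 0.52933397 -0.16024973  0.13069032] [-9.00820793e+01 -1.61982499e-02  6.04350177e+01] [ 0.35260533  0.1937635  -1.23452175] 11.6417
[(0.7, (248, 142, 6, 26)), (0.6, (293, 145, 21, 39)), (0.56, (227, 213, 17, 22))]
```

View pics/above.png

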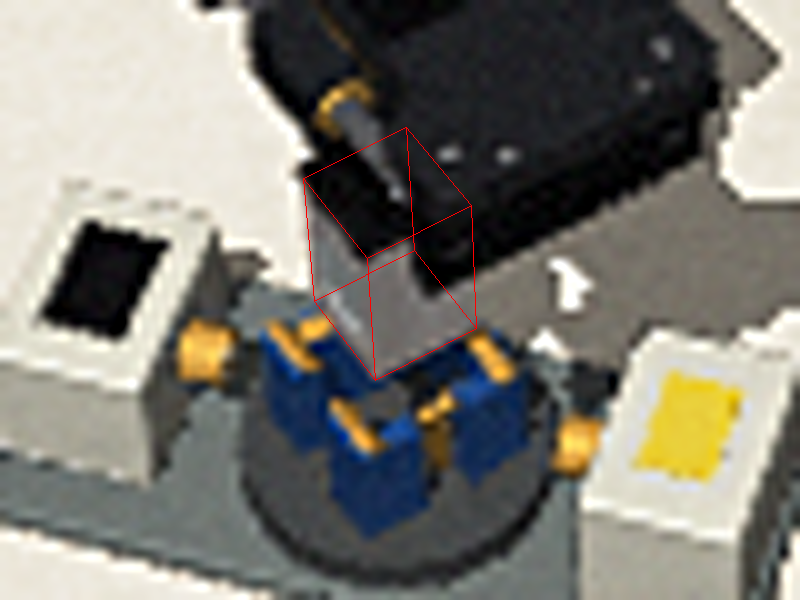

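```bash
cat > st.py <<'E'
from workcell import env
import numpy as np
def st(l=""):
    s=env.read_state();a=np.radians(60.4-180)
    F=np.array(s["force"]);ex=np.array([np.cos(a),np.sin(a),0]);ey=np.array([-np.sin(a),np.cos(a),0])
    print(l,"t%.1f"%s["clock"],np.round(s["position"],4),"yaw %.1f"%s["tool_rot"][2],"F",np.round(F,1),"Ft",round(F@ex,1),round(F@ey,1),"M",np.round(s["wrist_torque"],2))
    return s
E
python3 - <<'E'
from st import *
o=[-90,0,60.4]
st()
env.move_straight([.5289,-.1623,.124],o,rate=.06);env.dwell(.3);st("above")
for z in(.116,.110,.104):
    h=env.move_straight([.5289,-.1623,z],o,rate=.03,force_limit=8);st(str(h))
    if h:break
f=env.grab_frame("scene")["image"];import cv2
u,v=237,228;w,h=40,30
cv2.imwrite("pics/ins.png",cv2.resize(f[v-h:v+h,u-w:u+w],(800,600),interpolation=cv2.INTER_CUBIC))
E
```

```text
t11.8 [ 0.5293 -0.1603  0.1311] yaw 60.4 F [ 1.   0.5 -0.5] Ft -0.9 0.6 M [ 0.05  0.08 -0.03]
above t12.3 [ 0.529  -0.1623  0.1241] yaw 60.4 F [ 0.1  0.7 -1.5] Ft -0.6 -0.3 M [ 0.09  0.08 -0.04]
False t12.8 [ 0.5287 -0.1623  0.1157] yaw 60.4 F [ 0.  -1.1 -1.4] Ft 0.9 0.5 M [0.03 0.12 0.01]
False t13.1 [ 0.5287 -0.1623  0.1097] yaw 60.4 F [-0.5  0.4 -0.9] Ft -0.1 -0.6 M [ 0.07  0.06 -0.  ]
False t13.5 [ 0.5283 -0.1621  0.1035] yaw 60.4 F [ 0.3  0.8 -1.2] Ft -0.8 -0.2 M [0.39 0.42 0.03]
```

```bash
python3 - <<'E'
from st import *
o=[-90,0,60.4]
st()
for z in(.098,.092,.086,.0815,.0795):
    h=env.move_straight([.5289,-.1623,z],o,rate=.03,force_limit=10);st(str(h))
    if h:break
env.dwell(.3);st()
f=env.grab_frame("scene")["image"];import cv2
u,v=237,228;w,h=40,30
cv2.imwrite("pics/ins.png",cv2.resize(f[v-h:v+h,u-w:u+w],(800,600),interpolation=cv2.INTER_CUBIC))
E
```

```text
t13.5 [ 0.5282 -0.1621  0.1035] yaw 60.4 F [-2.   1.1 -1.2] Ft 0.1 -2.3 M [0.4  0.51 0.01]
False t13.9 [ 0.5283 -0.1622  0.0972] yaw 60.4 F [-1.2  0.4 -1.8] Ft 0.3 -1.2 M [0.38 0.54 0.02]
False t14.2 [ 0.5283 -0.1622  0.0913] yaw 60.4 F [-1.3  1.1 -2.4] Ft -0.3 -1.6 M [0.52 0.66 0.03]
False t14.6 [ 0.5285 -0.1621  0.0855] yaw 60.4 F [-2.   0.7 -3. ] Ft 0.3 -2.1 M [0.57 0.78 0.01]
False t14.9 [ 0.5287 -0.1622  0.0811] yaw 60.4 F [-0.7  0.8 -2.1] Ft -0.4 -1.0 M [0.62 0.78 0.05]
False t15.1 [ 0.5291 -0.1623  0.0805] yaw 60.4 F [-3.5  2.4  5.3] Ft -0.4 -4.2 M [ 0.88  1.44 -0.04]
 t15.4 [ 0.5292 -0.1623  0.0805] yaw 60.4 F [-4.3  2.2  5.7] Ft 0.2 -4.8 M [ 0.92  1.49 -0.02]
```

View pics/ins.png

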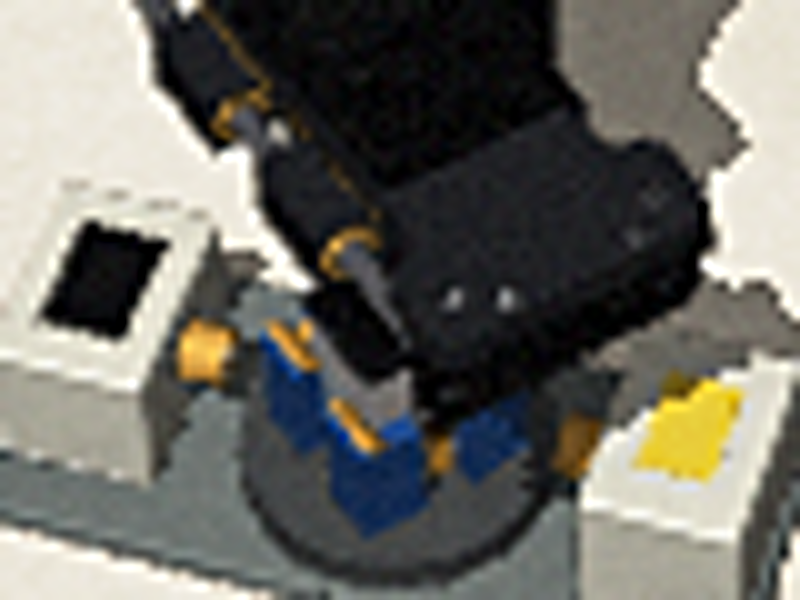

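```bash
cat >> st.py <<'E'
A=np.radians(60.4-180);EX=np.array([np.cos(A),np.sin(A),0]);EY=np.array([-np.sin(A),np.cos(A),0])
E
python3 - <<'E'
from st import *
o=[-90,0,60.4]
h=env.move_straight([.5289,-.1623,.0770],o,rate=.02,force_limit=9);st("press "+str(h));
env.move_straight([.5289,-.1623,.0806],o,rate=.03);p=st("relax")
c=np.array([.5289,-.1623,.0806])
for d,n in((-EY,"-y"),(EX,"+x"),(-EX,"-x")):
    for k in(.0008,.0016,.0024,.0032) if n!="-y" else (.0006,.0012,.0018):
        h=env.move_straight(c+d*k,o,rate=.02);s=st(n+" %.4f"%k)
        if abs(np.dot(s["force"],d))>5 and k>.0006: break
    if n=="-y": c=c+d*k
E
```

```text
press True t15.7 [ 0.529  -0.1622  0.0805] yaw 60.5 F [-2.2  1.3  5. ] Ft -0.0 -2.5 M [0.68 0.6  0.01]
relax t15.9 [ 0.529  -0.1623  0.0806] yaw 60.4 F [-2.2  1.9  0.4] Ft -0.5 -2.9 M [0.61 0.79 0.  ]
-y 0.0006 t16.2 [ 0.5285 -0.162   0.0806] yaw 60.4 F [-1.8  1.3  0.6] Ft -0.2 -2.2 M [0.56 0.71 0.1 ]
-y 0.0012 t16.4 [ 0.5282 -0.1618  0.0806] yaw 60.4 F [-0.8  0.6 -0.5] Ft -0.2 -1.0 M [ 0.22  0.34 -0.01]
-y 0.0018 t16.7 [ 0.5281 -0.1617  0.0806] yaw 60.4 F [ 1.8 -1.6 -3. ] Ft 0.5 2.4 M [-0.46 -0.23  0.13]
+x 0.0008 t16.9 [ 0.528  -0.1619  0.0807] yaw 60.4 F [ 3.2  1.  -3.2] Ft -2.4 2.3 M [ 0.25 -0.75  0.04]
+x 0.0016 t17.2 [ 0.5276 -0.1625  0.0808] yaw 60.4 F [ 5.2  2.8 -3.4] Ft -5.0 3.2 M [ 0.8  -1.26  0.07]
+x 0.0024 t17.4 [ 0.5275 -0.1627  0.0809] yaw 60.4 F [ 4.9  4.  -3.8] Ft -5.9 2.3 M [ 1.6  -1.42  0.13]
-x 0.0008 t17.7 [ 0.5278 -0.1618  0.0809] yaw 60.4 F [ 2.9 -2.8 -1.4] Ft 1.0 3.9 M [-1.39 -0.89  0.07]
-x 0.0016 t18.0 [ 0.5279 -0.1615  0.0809] yaw 60.4 F [ 3.4 -6.1 -2.8] Ft 3.6 6.0 M [-2.12 -0.79  0.11]
-x 0.0024 t18.2 [ 0.5281 -0.1611  0.0809] yaw 60.4 F [ 2.1 -7.3 -2.6] Ft 5.3 5.4 M [-2.44 -0.7   0.16]
```

```bash
python3 - <<'E'
from st import *
c=[.5281,-.1617]
env.move_straight(c+[.0812],[-90,0,60.4],rate=.02);st("ctr")
h=env.move_straight(c+[.0775],[-90,0,60.4],rate=.02,force_limit=12);st("press "+str(h))
env.move_straight(c+[.0804],[-90,0,60.4],rate=.02);st("relax")
y=60.4
while y>17:
    y=max(y-4,16.4);env.goto(c+[.0804],[-90,0,y]);s=st("%.1f"%y)
    if abs(s["wrist_torque"][2])>.4 or np.hypot(*s["force"][:2])>15: print("stop");break
import cv2
f=env.grab_frame("scene")["image"]
u,v=237,228;w,h=40,30
cv2.imwrite("pics/turn.png",cv2.resize(f[v-h:v+h,u-w:u+w],(800,600),interpolation=cv2.INTER_CUBIC))
E
```

```text
ctr t18.5 [ 0.5278 -0.162   0.0812] yaw 60.4 F [ 2.1 -2.  -2.9] Ft 0.7 2.8 M [-0.67 -0.72  0.02]
press True t18.7 [ 0.528  -0.1619  0.0805] yaw 60.5 F [-1.1  1.1  4.1] Ft -0.4 -1.5 M [0.25 0.38 0.05]
relax t19.0 [ 0.528  -0.1618  0.0806] yaw 60.4 F [ 0.2 -1.6  1.3] Ft 1.3 1.0 M [-0.59 -0.22  0.06]
56.4 t19.2 [ 0.528  -0.1618  0.0805] yaw 56.5 F [-0.4 -2.1  1. ] Ft 2.0 0.7 M [-0.77 -0.2   0.08]
52.4 t19.5 [ 0.528  -0.1618  0.0805] yaw 52.5 F [ 0.6 -2.4  2.2] Ft 1.8 1.8 M [-0.76 -0.06 -0.  ]
48.4 t19.7 [ 0.528  -0.1617  0.0805] yaw 48.6 F [ 0.  -2.9  2. ] Ft 2.5 1.5 M [-0.7  -0.01  0.03]
44.4 t20.0 [ 0.528  -0.1616  0.0805] yaw 44.6 F [ 0.4 -1.2  3.2] Ft 0.8 1.0 M [-0.57  0.05 -0.01]
40.4 t20.2 [ 0.528  -0.1616  0.0805] yaw 40.6 F [-1.2 -1.8  4.5] Ft 2.2 -0.2 M [-0.29  0.13  0.05]
36.4 t20.5 [ 0.5281 -0.1615  0.0805] yaw 36.6 F [-0.7  0.2  3.5] Ft 0.2 -0.8 M [-0.15  0.13  0.04]
32.4 t20.7 [ 0.5282 -0.1615  0.0805] yaw 32.6 F [0.6 0.5 3.7] Ft -0.8 0.3 M [0.05 0.15 0.  ]
28.4 t21.0 [ 0.5283 -0.1615  0.0805] yaw 28.6 F [0.4 1.  3.6] Ft -1.1 -0.2 M [ 0.29  0.11 -0.02]
24.4 t21.2 [ 0.5283 -0.1615  0.0805] yaw 24.6 F [1.  0.9 4.5] Ft -1.2 0.4 M [ 0.43  0.08 -0.01]
20.4 t21.5 [ 0.5281 -0.1614  0.0805] yaw 20.6 F [0.1 1.4 6.4] Ft -1.3 -0.6 M [ 0.57  0.12 -0.01]
16.4 t21.7 [ 0.528  -0.1614  0.0805] yaw 16.6 F [-1.   2.   4.5] Ft -1.2 -1.9 M [ 0.66  0.16 -0.03]
```

View pics/turn.png

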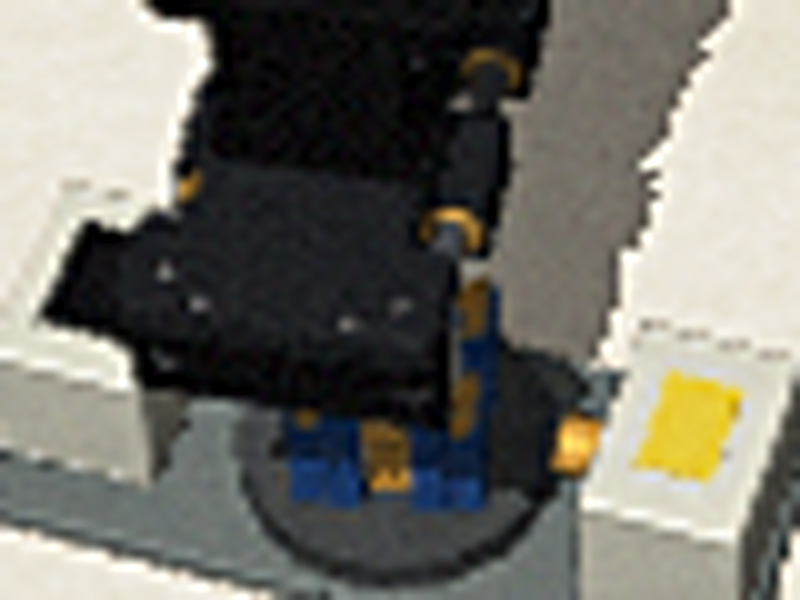

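```bash
python3 - <<'E'
from st import *
c=[.5281,-.1616]
y=16.4
print(env.read_state()["joint_torque"])
while y>0:
    y-=1.2;env.goto(c+[.0804],[-90,0,y]);s=st("%.1f"%y);print("   j6",round(s["joint_torque"][5],3),"lag",round(s["tool_rot"][2]-y,2),s["opening"])
    if s["wrist_torque"][2]>.25 or np.hypot(*s["force"][:2])>12: print("stop");break
import cv2
f=env.grab_frame("scene")["image"]
u,v=237,228;w,h=40,30
cv2.imwrite("pics/turn2.png",cv2.resize(f[v-h:v+h,u-w:u+w],(800,600),interpolation=cv2.INTER_CUBIC))
E
```

```text
[-9.46081728e-01 -3.30765295e+01  1.30852488e+01  3.11642334e+00
  1.37762614e-01  1.05435200e-02]
15.2 t22.0 [ 0.528  -0.1613  0.0805] yaw 15.4 F [-0.9  1.6  5.8] Ft -0.9 -1.6 M [0.53 0.18 0.07]
   j6 -0.097 lag 0.19 0.13418984580201962
14.0 t22.3 [ 0.528  -0.1613  0.0805] yaw 14.2 F [-1.1  1.2  5.9] Ft -0.5 -1.6 M [0.54 0.25 0.09]
   j6 -0.1 lag 0.18 0.1361042455712023
12.8 t22.5 [ 0.528  -0.1613  0.0805] yaw 13.0 F [-0.7  1.7  5.4] Ft -1.2 -1.4 M [0.65 0.24 0.09]
   j6 -0.101 lag 0.19 0.13348529162232473
11.6 t22.8 [ 0.5279 -0.1612  0.0805] yaw 11.8 F [-0.3  1.6  5.7] Ft -1.2 -1.0 M [0.64 0.23 0.04]
   j6 -0.101 lag 0.19 0.13467170944777485
10.4 t23.0 [ 0.5279 -0.1612  0.0805] yaw 10.6 F [0.1 1.8 6.7] Ft -1.6 -0.8 M [0.67 0.27 0.07]
   j6 -0.101 lag 0.18 0.1352617380226178
9.2 t23.3 [ 0.5279 -0.1612  0.0805] yaw 9.4 F [-0.3  2.8  5.5] Ft -2.2 -1.6 M [0.68 0.26 0.14]
   j6 -0.101 lag 0.18 0.12916567837750467
8.0 t23.5 [ 0.5279 -0.1612  0.0805] yaw 8.2 F [-0.8  2.6  5.3] Ft -1.9 -2.0 M [0.72 0.28 0.09]
   j6 -0.102 lag 0.19 0.1322028471212815
6.8 t23.8 [ 0.5278 -0.1611  0.0805] yaw 7.0 F [-0.7  1.6  6.6] Ft -1.1 -1.4 M [0.79 0.31 0.1 ]
   j6 -0.102 lag 0.18 0.13230611930743322
5.6 t24.0 [ 0.5278 -0.1611  0.0805] yaw 5.8 F [-1.5  2.3  6.3] Ft -1.2 -2.5 M [0.85 0.32 0.1 ]
   j6 -0.102 lag 0.18 0.13133510245888735
4.4 t24.3 [ 0.5278 -0.1611  0.0805] yaw 4.6 F [-1.6  2.6  7.1] Ft -1.5 -2.7 M [0.88 0.41 0.11]
   j6 -0.102 lag 0.18 0.13232627284891102
3.2 t24.5 [ 0.5278 -0.1611  0.0805] yaw 3.4 F [-1.   2.3  6.7] Ft -1.5 -2.1 M [0.92 0.41 0.13]
   j6 -0.103 lag 0.18 0.13714066361244148
2.0 t24.8 [ 0.5278 -0.161   0.0805] yaw 2.2 F [-1.2  3.9  5.6] Ft -2.8 -3.0 M [0.99 0.34 0.33]
   j6 -0.341 lag 0.25 0.1352407475841389
stop
```

View pics/turn2.png

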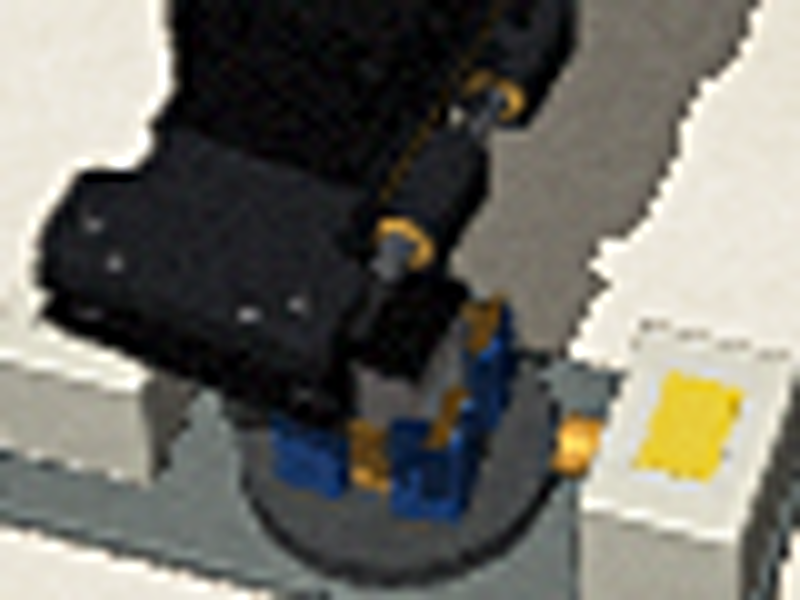

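```bash
python3 - <<'E'
from h import *
from st import *
import pickle
c=[.5281,-.1614]
for y in(4.5,7,9.8): env.goto(c+[.0804],[-90,0,y]);s=st("%.1f"%y);print("   j6",round(s["joint_torque"][5],3))
env.gripper_to(.3);env.dwell(.2);st("rel")
env.move_straight(c+[.16],rate=.12);st()
env.goto([.30,.10,.35],[-90,0,9.8]);st()
fs=[env.grab_frame(n) for n in("scene","top")];pickle.dump(fs,open("f3.pkl","wb"))
G=[.5281,-.1614];a=np.radians(9.8)
out=[rectify(fs[0],G,a,.060,.05),rectify(fs[1],G,a,.060,.05),rectify(fs[0],G,a,.106,.05),rectify(fs[1],G,a,.106,.05)]
for o in out: cv2.line(o,(150,0),(150,299),(0,0,255),1);cv2.line(o,(0,150),(299,150),(0,0,255),1)
cv2.imwrite("pics/fin.png",np.vstack([np.hstack(out[:2]),np.hstack(out[2:])]))
for n,f in zip(("scene","top"),fs):
  for t in("tray_c","dish_c","case_c","loupe_c"):
    d=env.search_frame(f,t);print(n,t,np.round(d[0]["xyz"],3) if d else None)
E
```

```text
4.5 t25.1 [ 0.5276 -0.1609  0.0805] yaw 4.7 F [-0.6  2.5  6.8] Ft -1.9 -1.8 M [0.94 0.43 0.04]
   j6 -0.021
7.0 t25.3 [ 0.5274 -0.1609  0.0805] yaw 7.2 F [-1.8  4.1  7.6] Ft -2.7 -3.6 M [0.98 0.62 0.03]
   j6 -0.013
9.8 t25.6 [ 0.5271 -0.1609  0.0805] yaw 10.0 F [-3.1  2.6  8.3] Ft -0.7 -4.0 M [ 0.98  0.71 -0.06]
   j6 0.01
rel t26.4 [ 0.5281 -0.1614  0.0804] yaw 9.8 F [-1.2  0.5 -0.4] Ft 0.2 -1.3 M [ 0.06 -0.01 -0.02]
 t27.2 [ 0.5275 -0.1613  0.1593] yaw 9.8 F [-1.   0.4 -1.7] Ft 0.1 -1.1 M [ 0.01  0.01 -0.01]
 t28.6 [0.3002 0.0999 0.3494] yaw 9.8 F [-0.6 -0.7 -0.2] Ft 0.9 -0.2 M [-0.04 -0.01  0.01]
scene tray_c [0.745 0.026 0.008]
scene dish_c [0.697 0.26  0.015]
scene case_c [0.711 0.142 0.004]
scene loupe_c [ 0.715 -0.239  0.028]
top tray_c [0.748 0.032 0.011]
top dish_c [0.705 0.252 0.003]
top case_c [0.706 0.144 0.006]
top loupe_c [ 0.702 -0.229  0.032]
```

View pics/fin.png

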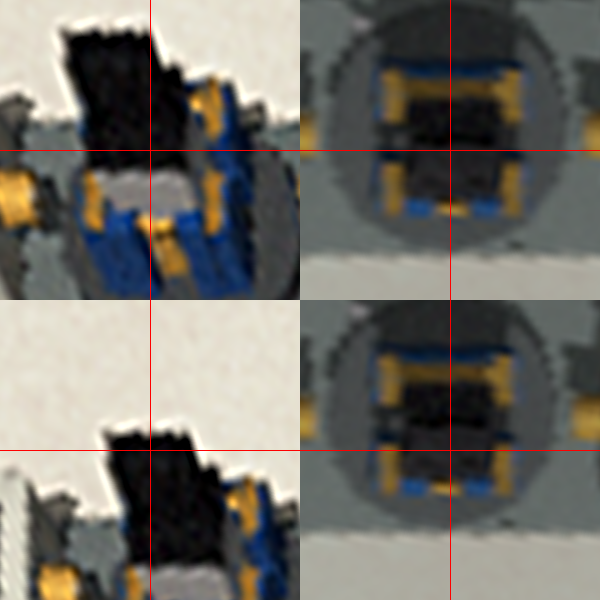

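```bash
python3 - <<'E'
from workcell import env
print(env.read_state()["clock"]);env.close_job()
E
```

```text
29.15
the job is handed in; nothing more can be done
```

I picked up the smallest carrier by its tab and pressed it home in the grey gauge's turret. I then turned the turret clockwise to its stop, eased back square, released, and handed in at 29.2 s of 67 s. The job call gives no verdict, so what follows is from my own checks.

- **Home:** the carrier bottomed out with the tool at 80.5 mm; the lift-off height plus the 22 mm floor predicts 80.8 mm. The scene view after release puts the tab top at about 106 mm, as it should be when seated. I did not press it again after letting go.
- **Stop:** the torque jumped from about 0.1 to 0.33 N m at a tool yaw of 2.2°. That is 7.6° ahead of square, within the stated play. I then eased back to 9.8°, my estimate of the gauge's direction.
- **Square:** the last pictures from both cameras show the turret and carrier square to the gauge, to about 1°.
- **Forces:** lateral and vertical forces on the gauge stayed at about 10 N or less in the readings taken.
- **Bystanders:** the tray, dish, case and loupe are where they were, within the 4 mm detection noise.

**Checks that disagreed:**
- The two cameras placed the well about 4 mm apart. I trusted the scene view, which agreed with the robot, and the carrier went in without jamming.
- My probe for the side play along the well's window direction was inconclusive. The carrier is centred that way only to about 1 mm.

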